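# Clear the powder-pot jam in the feed tray

## Robot

A 6-joint arm with a two-finger parallel gripper is mounted at the origin on the work surface. World frame = base frame: x ahead of the robot, y to its left, z up, the work surface at z = 0. Lengths are in mm, angles in rad, forces in N, time in s.
With the tool pointing down it reaches from about 400 to 925 mm from the base axis. Payload 12.5 kg.
Tool frame: the origin (TCP) lies on the centre line of the jaws, within the pads' length; the fingertips stand 19 mm ahead of it and the grasp point (between the pads) is the TCP; z points along the fingers, y is the line along which they close (so a half turn about z gives the same grasp; the last joint's range is limited). The gripper opens to 95 mm and grips with 3 to 60 N. Pads are 20 mm wide; open, the fingers measure 119 mm over their backs; the gripper's body (75 mm by 180 mm) begins 59 mm behind the grasp point.
Start: joints at [1.231, 0.491, 1.559, -0, 1.092, -0.106], TCP at [144.778, 608.016, 233.661] pointing down, gripper open.
Joint ranges: [-3.1, 3.1], [-0.84, 2.19], [0.05, 2.79], [-1.13, 4.28], [0.06, 2.93], [-2.69, 2.69]. Speed limits (rad/s): [2.22, 2.22, 2.79, 3.14, 3.14, 3.14].

## Interface

Orientations are given as [roll, pitch, yaw] about the fixed x, y, z axes, in that order (R = Rz(yaw) Ry(pitch) Rx(roll)).
In Python, from cell import state, read_camera, job_done gives the robot as it stands.
- The arm moves only by the tool arm_command, never from a script. Its argument "deltas" is a list of rows, each an object of numbers: "dx", "dy", "dz": the shift along the world's x, y, z in m; "yaw": the turn about the world's z in degrees. In form: [{"dx": .., "dy": .., "dz": .., "yaw": ..}, ...]. A call has 1 to 20 rows; each row shifts and turns the commanded pose from where the row before left it; what a row does not reach is not made up. A row lasts 1/10 s, in which the tool goes at most 50 mm and 8.59 degrees, less where a joint would pass 70% of its speed; a pose out of reach is approached as far as the arm can. A call with a gripper value outside its range is refused whole. "gripper" is the finger opening in m, from 0 to 0.0951, set as the call begins (left out, the last holds). The fingers move at their own pace and stop on an object; the grip force is fixed at half the most. Time passes only in rows, so rows that do not move let the fingers close. It gives the time, the measured TCP pose, the force, the opening and the grip force at its end, in the units of the state.
- state(): the state, without advancing time (a new reading comes with each control period).
- read_camera(name): name is "scene" or "side" or "wrist"; returns a dict with "color" (384x512x3 uint8, red, green, blue), "range_z" (384x512 float32, mm along the optical axis (not along the pixel's ray), 0 where there is no reading), "fx", "fy", "cx", "cy" (pixels), "extrinsics" (4x4, takes a point from camera to world coordinates). Camera axes: x right, y up, looking along -z (the intrinsics and any distortion apply to the point x, -y, -z); pixel columns grow to the right and rows downward; lengths in mm; the calibration is good to about 2 mm. A picture is of the moment at which its call begins.
- job_done(): hands the job in; it is judged then, once.
The state is a dict: "t": time; "joints": joint angles; "qvel": joint speeds; "tau": joint torques, N m; "eef_pos": TCP position; "tcp_rot": TCP orientation; "ft_force": force on the tool from outside, world axes, zero at the start; "moment": the same for the moment, N m; "opening": opening from 0.0 (shut) to 1.0 (fully open); "grip_force": force on a finger pad.
Only numpy, scipy, OpenCV 4.12 (cv2) and the standard library are available. Lean on these libraries where they do the work, as an engineer would, in place of code of your own. Each camera call takes 0.05 s, during which the arm holds its last target. There are 200 camera calls.

## Task

Two round powder pots, one with an orange lid and one with a green lid, have wedged side by side at the narrow opening of the feed tray. First nudge the orange-lidded pot a full pot's width farther back into the bay, leaving the green one waiting, then slide the green-lidded pot through the opening until it stands on the yellow spot in the lane. Slide the pots along the tray floor without lifting or tipping them, leave the orange pot in the wide bay, and do not disturb the blue-lidded pot.

Things in the scene. Friction and masses are not known exactly. Their poses are not given: they have to be found in the camera images.
- tray: Fixed tray, white floor, grey walls. Origin: middle of the narrow opening, at bench level (floor 4 mm, wall tops 18 mm above it). +x runs back into the wide bay. Opening: 68 mm wide in y at x=0. Funnel walls spread from (0, +-34) to (68, +-115) mm; the bay, 230 mm wide, ends at x=165. On the -x side a lane 110 mm wide ends at x=-144. Place and heading vary.
- spot (a point): Centre of the yellow spot, 70 mm across, painted on the lane floor 90 mm in front of the opening (tray x = -90, y = 0 mm), level with the floor.
- green_pot_center (a point): White pot 50 mm across and 40 mm tall, about 0.1 kg, standing loose on the tray floor. The point is the pot's centre, half-way up (20 mm above the tray floor); its z axis is the pot's axis. Green lid. It starts wedged beside the orange pot, about 30 mm behind the opening and 26 mm to one side of its middle, either side.
- orange_pot_center (a point): White pot 50 mm across and 40 mm tall, about 0.1 kg, standing loose on the tray floor. The point is the pot's centre, half-way up (20 mm above the tray floor); its z axis is the pot's axis. Orange lid. It starts wedged beside the green pot, about 30 mm behind the opening and 26 mm to the other side of its middle; a gap of 1 to 3 mm parts the two pots.
- blue_pot_center (a point): White pot 50 mm across and 40 mm tall, about 0.1 kg, standing loose on the tray floor. The point is the pot's centre, half-way up (20 mm above the tray floor); its z axis is the pot's axis. Blue lid. A bystander near the far corner of the bay, on the tray's +y side; leave it where it is.

How it is judged (in metres and radians):
On the way, in this order (a step that is already met when the one before it is completed fails the run):
1. the orange pot is nudged back (its centre 60 mm or more behind the opening) while the green pot still waits behind the opening (x of orange_pot_center in the frame of tray above 0.06 m and x of green_pot_center in the frame of tray above 0.01 m), for 0.2 s.
2. the green pot is through the opening, on the yellow spot (x of green_pot_center in the frame of tray between -0.11 and -0.07 m and y of green_pot_center in the frame of tray between -0.02 and 0.02 m), for 0.2 s.
At the end, for the whole second after the job is handed in: The green pot stands upright and still on the lane floor, its centre within 20 mm of the yellow spot's centre along and across the lane; the orange pot stands upright and still in the bay, its centre at least 60 mm behind the opening (it starts about 30 mm behind) (all of step 2 and angle between each of green_pot_center, orange_pot_center's own z axis and vertical below 0.17 rad and height (world z) of green_pot_center between 0.018 and 0.032 m and x of orange_pot_center in the frame of tray between 0.06 and 0.15 m and y of orange_pot_center in the frame of tray between -0.105 and 0.105 m and height (world z) of orange_pot_center between 0.018 and 0.032 m and linear speed of each of green_pot, orange_pot below 0.02 m/s); the robot touches nothing.
It fails at once if the green or orange pot is lifted more than 12 mm off the tray floor (height (world z) of any of green_pot_center, orange_pot_center above 0.036 m).
It fails at once if a pot is tipped by more than 30 degrees (angle between any of green_pot_center, orange_pot_center, blue_pot_center's own z axis and vertical above 0.52 rad).
It fails at once if the blue pot is moved by more than 15 mm (distance of blue_pot_center from where it was at the start of the episode above 0.015 m).
It also fails if it takes over 42 s, if anything falls off the work surface, if the arm or the gripper's body presses on something with over 40 N, if the wrist force passes 120 N, or if a joint passes its speed limit or range.

## Working session

There is one attempt and no reset: what is moved stays moved. The work goes in short steps, Python scripts to look and compute and a tool call to move; the robot and the scene stay as the last step left them, time stands still between calls to the robot, and variables do not carry over. Pictures are saved under pics/ and viewed, at most 10 in all, crops included, and the job is handed in when it is done.

Besides the shell and the picture viewer there is one more tool, called after "Call:" by a JSON object that holds its "op" and its "data", one argument or row to a line. arm_command: Moves the arm, as the interface text tells. Its arguments: {"type":"object","properties":{"deltas":{"type":"array"},"gripper":{"type":"number"}},"required":["deltas"]}

```bash
mkdir -p pics
cat > h.py <<'E'
import numpy as np, cv2
from cell import state, read_camera, job_done
def ray(c,u,v,z):
    E=c["extrinsics"]; d=E[:3,:3]@np.array([(u-c["cx"])/c["fx"],-(v-c["cy"])/c["fy"],-1.]); o=E[:3,3]
    return o+d*(z-o[2])/d[2]
def blobs(c,lo,hi,z,amin=40):
    hsv=cv2.cvtColor(c["color"],cv2.COLOR_RGB2HSV); m=cv2.inRange(hsv,lo,hi)
    out=[]
    for k in cv2.findContours(m,cv2.RETR_EXTERNAL,cv2.CHAIN_APPROX_NONE)[0]:
        if cv2.contourArea(k)<amin: continue
        P=np.array([ray(c,u,v,z)[:2] for u,v in k[:,0]],np.float32)
        (x,y),r=cv2.minEnclosingCircle(P); u,v=k[:,0].mean(0)
        out.append((round(x),round(y),round(r),int(u),int(v)))
    return out
COL=dict(orange=((5,120,80),(20,255,255),44),yellow=((23,100,80),(35,255,255),4),green=((45,80,40),(85,255,255),44),blue=((95,110,50),(125,255,255),44))
def look(name):
    c=read_camera(name)
    for k,(lo,hi,z) in COL.items(): print(name,k,blobs(c,lo,hi,z))
    return c
E
python3 - <<'E'
from h import *
ims=[]
for n in("scene","side"):
    c=look(n); cv2.imwrite(f"pics/{n}0.png",c["color"][:,:,::-1])
    print(c["extrinsics"].round(2).tolist())
print(state())
E
```

```text
scene orange [(447, -478, 27, 3, 134), (604, 19, 477, 260, 268)]
scene yellow [(483, -66, 35, 192, 177)]
scene green [(611, -95, 32, 152, 197)]
scene blue [(715, 8, 29, 197, 243)]
[[-0.17, -0.57, 0.8, 1255.41], [0.99, -0.09, 0.15, 189.08], [-0.01, 0.82, 0.58, 527.64], [0.0, 0.0, 0.0, 1.0]]
side orange [(399, 339, 8, 385, 377), (839, 373, 25, 8, 362), (563, 303, 43, 247, 328), (729, 291, 45, 122, 311), (605, -44, 30, 248, 147), (363, -82, 44, 374, 146), (380, -208, 180, 347, 103), (665, -20, 413, 178, 231), (421, -461, 35, 337, 47)]
side yellow [(450, 182, 18, 331, 272), (347, 81, 28, 390, 227), (325, 37, 108, 401, 203), (485, -69, 35, 309, 159)]
side green [(606, -99, 29, 249, 129)]
side blue [(711, 9, 29, 186, 161)]
[[-0.99, 0.09, -0.06, 549.36], [-0.11, -0.73, 0.68, 502.08], [0.02, 0.68, 0.73, 524.98], [0.0, 0.0, 0.0, 1.0]]
{'t': 0.1, 'joints': array([ 1.23137591e+00,  4.91503242e-01,  1.55939216e+00,  2.68187499e-05,
        1.09169559e+00, -1.05588785e-01]), 'qvel': array([ 0.00112264, -0.00029566, -0.00142792, -0.00107404, -0.00265854,
        0.00020734]), 'tau': array([ 2.35268126e-03, -6.13622260e+01, -2.58606505e+01,  6.93755108e-02,
        4.69785067e-02, -1.12409664e-04]), 'eef_pos': array([144.71622868, 607.81365912, 233.11645506]), 'tcp_rot': array([-3.14060238e+00, -1.28871799e-04,  2.90774858e+00]), 'ft_force': array([ 1.06098786, -0.0579176 ,  0.26779348]), 'moment': array([ 0.01829154,  0.0335539 , -0.01044958]), 'grip_force': 0.0, 'opening': 1.000593591398946}
```

View pics/scene0.png

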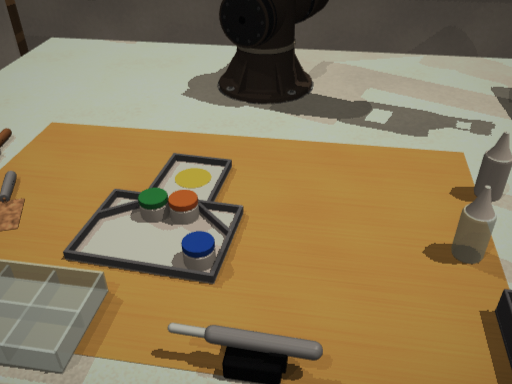

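View pics/side0.png

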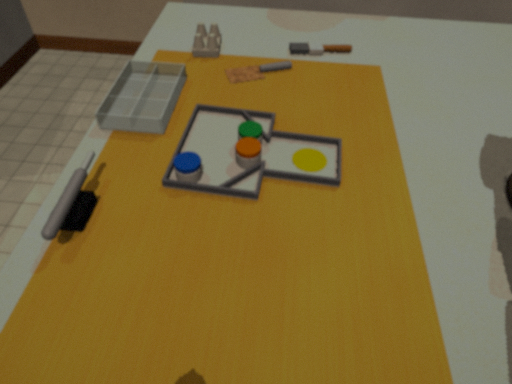

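The scene view shows green at (153,198), orange at (183,200), blue at (198,243) and the yellow spot at (192,178). The side view agrees. Orange is on the tray's +y side, and the tray heading is about 0. I'll move above the pots with the jaws along tray x and look with the wrist camera.

Call:
{"op": "arm_command", "data": {
  "deltas": [
    {"dx": 0.022,"dy": -0.034,"dz": 0,"yaw": -3.83},
    {"dx": 0.022,"dy": -0.034,"dz": 0,"yaw": -3.83},
    {"dx": 0.022,"dy": -0.034,"dz": 0,"yaw": -3.83},
    {"dx": 0.022,"dy": -0.034,"dz": 0,"yaw": -3.83},
    {"dx": 0.022,"dy": -0.034,"dz": 0,"yaw": -3.83},
    {"dx": 0.022,"dy": -0.034,"dz": 0,"yaw": -3.83},
    {"dx": 0.022,"dy": -0.034,"dz": 0,"yaw": -3.83},
    {"dx": 0.022,"dy": -0.034,"dz": 0,"yaw": -3.83},
    {"dx": 0.022,"dy": -0.034,"dz": 0,"yaw": -3.83},
    {"dx": 0.022,"dy": -0.034,"dz": 0,"yaw": -3.83},
    {"dx": 0.022,"dy": -0.034,"dz": 0,"yaw": -3.83},
    {"dx": 0.022,"dy": -0.034,"dz": 0,"yaw": -3.83},
    {"dx": 0.022,"dy": -0.034,"dz": 0,"yaw": -3.83},
    {"dx": 0.022,"dy": -0.034,"dz": 0,"yaw": -3.83},
    {"dx": 0.022,"dy": -0.034,"dz": 0,"yaw": -3.83},
    {"dx": 0.022,"dy": -0.034,"dz": 0,"yaw": -3.83},
    {"dx": 0.022,"dy": -0.034,"dz": 0,"yaw": -3.83},
    {"dx": 0.022,"dy": -0.034,"dz": 0,"yaw": -3.83},
    {"dx": 0.022,"dy": -0.034,"dz": 0,"yaw": -3.83},
    {"dx": 0.022,"dy": -0.034,"dz": 0,"yaw": -3.83}
  ]
}}

```text
t: 2.1
eef_pos: [585.3, -73.6, 233.4]
tcp_rot: [-3.141, -0.0, 1.568]
ft_force: [0.7, 0.7, 0.2]
opening: 0.998
grip_force: 0.0
```

Call:
{"op": "arm_command", "data": {
  "deltas": [
    {"dx": 0,"dy": 0,"dz": 0,"yaw": 0},
    {"dx": 0,"dy": 0,"dz": 0,"yaw": 0},
    {"dx": 0,"dy": 0,"dz": 0,"yaw": 0}
  ]
}}

```text
t: 2.4
eef_pos: [584.2, -71.3, 233.4]
tcp_rot: [-3.141, -0.0, 1.572]
ft_force: [-0.5, 0.4, 0.7]
opening: 1.001
grip_force: 0.0
```

Run:
```python
from h import *
c=look("wrist"); cv2.imwrite("pics/w1.png",c["color"][:,:,::-1])
s=state(); print(s["t"],s["eef_pos"],s["tcp_rot"])
# dark wall pixels with z ~18
hsv=cv2.cvtColor(c["color"],cv2.COLOR_RGB2HSV)
m=((hsv[:,:,2]<110)&(hsv[:,:,1]<90)).astype(np.uint8)*255
L=cv2.HoughLinesP(m,1,np.pi/360,80,minLineLength=60,maxLineGap=8)
for u,v,a,b in ([] if L is None else L[:12,0]):
    p,q=ray(c,u,v,18),ray(c,a,b,18); print(p[:2].round(),q[:2].round(),np.degrees(np.arctan2(*(q-p)[1::-1])).round(1))
```

```text
wrist orange [(759, -376, 19, 365, 362), (559, -233, 127, 246, 285), (804, -194, 36, 414, 258), (365, -193, 35, 97, 258), (541, -162, 17, 226, 240), (406, -158, 17, 126, 238), (559, -147, 23, 239, 227), (363, -96, 51, 91, 192), (605, -48, 25, 272, 157), (788, -98, 81, 414, 188), (660, 43, 81, 319, 79), (830, 59, 73, 467, 65), (706, 119, 74, 360, 16), (435, 28, 143, 136, 101)]
wrist yellow [(471, -246, 39, 185, 275), (495, -166, 34, 199, 227), (432, -153, 37, 151, 220), (486, -67, 34, 188, 166), (483, 30, 18, 182, 97), (820, 58, 33, 431, 74), (532, 117, 129, 215, 43)]
wrist green [(607, -99, 25, 272, 195)]
wrist blue [(711, 6, 25, 357, 113)]
2.45 [584.26569486 -71.10640332 233.66389996] [-3.14129162e+00 -1.80404037e-04  1.57211925e+00]
[ 143. -407.] [1001. -307.] 6.7
[ 165. -313.] [1013. -358.] -3.0
[ 142. -411.] [ 759. -392.] 1.8
[ 346. -222.] [ 823. -206.] 1.9
[ 792. -396.] [1021. -389.] 1.6
[ 168. -304.] [1000. -303.] 0.0
[ 289. -451.] [1028. -419.] 2.4
[ 167. -308.] [1007. -332.] -1.7
[ 346. -218.] [ 815. -191.] 3.4
[ 136. -435.] [ 792. -420.] 1.4
[ 169. -298.] [ 997. -290.] 0.6
[ 139. -422.] [ 758. -394.] 2.6
```

View pics/w1.png

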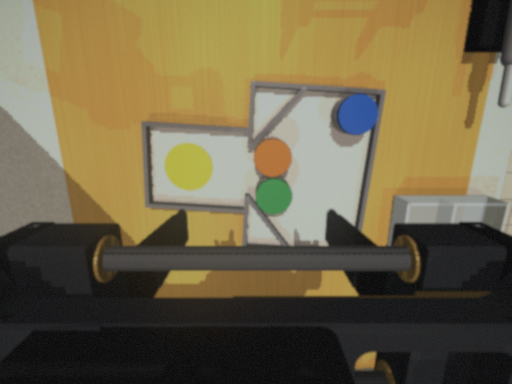

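Wrist view: orange at (272,157), green at (272,195), blue at (357,113), spot at (188,166). The tray is turned slightly, so I'll get the heading from its wall corners.

Run:
```python
from h import *
c=read_camera("wrist")
for a in [((148,123),(250,130)),((148,207),(246,212)),((253,84),(383,92)),((361,222),(383,92))]:
    p,q=[ray(c,*t,18) for t in a]; print(p[:2].round(),q[:2].round(),np.degrees(np.arctan2(*(q-p)[1::-1])).round(1))
h=np.radians(-4)
S=np.array([485,-67.5])
for hd in(-2,-4,-6):
    h=np.radians(hd);R=np.array([[np.cos(h),-np.sin(h)],[np.sin(h),np.cos(h)]])
    print(hd,[(R.T@(np.array(p)-S)+[-90,0]).round() for p in((605,-46),(607,-98),(712,8))])
```

```text
[439.  -5.] [576. -14.] -3.8
[ 427. -124.] [ 570. -131.] -3.0
[581.  45.] [751.  35.] -3.2
[ 740. -147.] [751.  35.] 86.6
-2 [array([29., 26.]), array([ 33., -26.]), array([134.,  83.])]
-4 [array([28., 30.]), array([ 34., -22.]), array([131.,  91.])]
-6 [array([27., 34.]), array([ 35., -18.]), array([128.,  99.])]
```

Call:
{"op": "arm_command", "data": {
  "deltas": [
    {"dx": 0.007,"dy": 0.008,"dz": -0.01,"yaw": -1},
    {"dx": 0.007,"dy": 0.008,"dz": -0.02,"yaw": -1},
    {"dx": 0.007,"dy": 0.008,"dz": -0.03,"yaw": -1},
    {"dx": 0,"dy": 0,"dz": -0.03,"yaw": 0},
    {"dx": 0,"dy": 0,"dz": -0.03,"yaw": 0},
    {"dx": 0,"dy": 0,"dz": -0.03,"yaw": 0},
    {"dx": 0,"dy": 0,"dz": -0.02,"yaw": 0},
    {"dx": 0,"dy": 0,"dz": -0.01,"yaw": 0},
    {"dx": 0,"dy": 0,"dz": -0.008,"yaw": 0},
    {"dx": 0,"dy": 0,"dz": 0,"yaw": 0},
    {"dx": 0,"dy": 0,"dz": 0,"yaw": 0}
  ],
  "gripper": 0.085
}}

```text
t: 3.6
eef_pos: [606.2, -47.9, 46.5]
tcp_rot: [3.14, 0.0, 1.519]
ft_force: [0.3, -0.4, 0.4]
opening: 0.893
grip_force: 0.0
```

Call:
{"op": "arm_command", "data": {
  "deltas": [
    {"dx": 0,"dy": 0,"dz": 0,"yaw": 0},
    {"dx": 0,"dy": 0,"dz": 0,"yaw": 0},
    {"dx": 0,"dy": 0,"dz": 0,"yaw": 0},
    {"dx": 0,"dy": 0,"dz": 0,"yaw": 0},
    {"dx": 0,"dy": 0,"dz": 0,"yaw": 0},
    {"dx": 0,"dy": 0,"dz": 0,"yaw": 0}
  ],
  "gripper": 0.046
}}

```text
t: 4.2
eef_pos: [605.8, -48.0, 45.8]
tcp_rot: [3.142, -0.0, 1.518]
ft_force: [-0.1, -0.8, 1.1]
opening: 0.523
grip_force: 30.0
```

Gripped at 50 mm. Now I'll slide orange back slowly.

Call:
{"op": "arm_command", "data": {
  "deltas": [
    {"dx": 0.003,"dy": 0.0005,"dz": 0,"yaw": 0},
    {"dx": 0.005,"dy": 0.0005,"dz": 0,"yaw": 0},
    {"dx": 0.007,"dy": 0,"dz": 0,"yaw": 0},
    {"dx": 0.008,"dy": 0,"dz": 0,"yaw": 0},
    {"dx": 0.008,"dy": 0,"dz": 0,"yaw": 0},
    {"dx": 0.008,"dy": 0,"dz": 0,"yaw": 0},
    {"dx": 0.008,"dy": 0,"dz": 0,"yaw": 0},
    {"dx": 0.008,"dy": 0,"dz": 0,"yaw": 0},
    {"dx": 0.005,"dy": 0,"dz": 0,"yaw": 0},
    {"dx": 0.004,"dy": 0,"dz": 0,"yaw": 0},
    {"dx": 0.001,"dy": 0,"dz": 0,"yaw": 0},
    {"dx": 0,"dy": 0,"dz": 0,"yaw": 0},
    {"dx": 0,"dy": 0,"dz": 0,"yaw": 0}
  ]
}}

```text
t: 5.5
eef_pos: [671.4, -47.0, 45.8]
tcp_rot: [3.141, 0.0, 1.519]
ft_force: [-0.8, 0.7, 4.9]
opening: 0.519
grip_force: 30.0
```

Call:
{"op": "arm_command", "data": {
  "deltas": [
    {"dx": 0,"dy": 0,"dz": 0,"yaw": 0},
    {"dx": 0,"dy": 0,"dz": 0,"yaw": 0},
    {"dx": 0,"dy": 0,"dz": 0,"yaw": 0},
    {"dx": 0,"dy": 0,"dz": 0,"yaw": 0},
    {"dx": 0,"dy": 0,"dz": 0,"yaw": 0}
  ],
  "gripper": 0.075
}}

```text
t: 6.0
eef_pos: [670.8, -47.0, 45.6]
tcp_rot: [3.141, -0.0, 1.518]
ft_force: [-1.0, -0.1, 0.8]
opening: 0.786
grip_force: 0.0
```

Call:
{"op": "arm_command", "data": {
  "deltas": [
    {"dx": 0,"dy": 0,"dz": 0.01,"yaw": 0},
    {"dx": 0,"dy": 0,"dz": 0.02,"yaw": 0},
    {"dx": 0,"dy": 0,"dz": 0.03,"yaw": 0},
    {"dx": 0,"dy": 0,"dz": 0.03,"yaw": 0},
    {"dx": -0.02,"dy": -0.015,"dz": 0.03,"yaw": 0},
    {"dx": -0.02,"dy": -0.015,"dz": 0.03,"yaw": 0},
    {"dx": -0.02,"dy": -0.02,"dz": 0.02,"yaw": 0},
    {"dx": 0,"dy": 0,"dz": 0,"yaw": 0},
    {"dx": 0,"dy": 0,"dz": 0,"yaw": 0}
  ]
}}

```text
t: 6.9
eef_pos: [610.9, -97.2, 216.5]
tcp_rot: [3.14, 0.0, 1.518]
ft_force: [0.2, 0.5, -0.6]
opening: 0.79
grip_force: 0.0
```

Run:
```python
from h import *
c=look("wrist"); cv2.imwrite("pics/w2.png",c["color"][:,:,::-1])
s=state(); print(s["t"],s["eef_pos"],s["tcp_rot"])
```

```text
wrist orange [(597, -255, 109, 254, 284), (657, -190, 25, 293, 244), (573, -184, 20, 229, 243), (774, -213, 30, 382, 255), (441, -199, 33, 130, 257), (558, -148, 24, 220, 214), (672, -47, 25, 303, 134), (791, -96, 78, 407, 162), (834, 27, 63, 456, 50), (691, 66, 108, 318, 29), (426, -25, 157, 97, 123)]
wrist yellow [(509, -259, 27, 197, 276), (490, -163, 39, 171, 216), (451, -168, 34, 146, 220), (485, -66, 34, 163, 154), (810, 66, 16, 408, 34), (819, 55, 33, 415, 42), (473, 106, 14, 132, 12), (561, 76, 93, 205, 34)]
wrist green [(608, -100, 25, 253, 179)]
wrist blue [(711, 6, 25, 336, 85)]
6.95 [610.96774144 -96.7200845  215.56969212] [ 3.14136875e+00 -1.62063093e-04  1.51817722e+00]
```

View pics/w2.png

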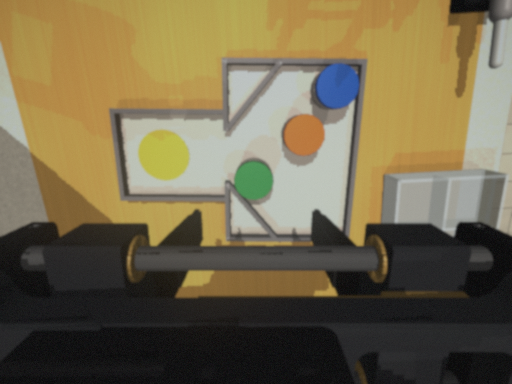

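The wrist view shows orange at (303,134), world (671,-47), well back. Green is still at (253,179), world (608,-99), and blue hasn't moved. Next I'll grip green.

Call:
{"op": "arm_command", "data": {
  "deltas": [
    {"dx": -0.003,"dy": -0.002,"dz": -0.01,"yaw": 0},
    {"dx": 0,"dy": 0,"dz": -0.025,"yaw": 0},
    {"dx": 0,"dy": 0,"dz": -0.03,"yaw": 0},
    {"dx": 0,"dy": 0,"dz": -0.03,"yaw": 0},
    {"dx": 0,"dy": 0,"dz": -0.03,"yaw": 0},
    {"dx": 0,"dy": 0,"dz": -0.025,"yaw": 0},
    {"dx": 0,"dy": 0,"dz": -0.015,"yaw": 0},
    {"dx": 0,"dy": 0,"dz": -0.005,"yaw": 0},
    {"dx": 0,"dy": 0,"dz": 0,"yaw": 0},
    {"dx": 0,"dy": 0,"dz": 0,"yaw": 0}
  ]
}}

```text
t: 7.95
eef_pos: [608.2, -99.0, 46.4]
tcp_rot: [3.14, 0.0, 1.519]
ft_force: [-0.2, 0.1, 0.5]
opening: 0.791
grip_force: 0.0
```

Call:
{"op": "arm_command", "data": {
  "deltas": [
    {"dx": 0,"dy": 0,"dz": 0,"yaw": 0},
    {"dx": 0,"dy": 0,"dz": 0,"yaw": 0},
    {"dx": 0,"dy": 0,"dz": 0,"yaw": 0},
    {"dx": 0,"dy": 0,"dz": 0,"yaw": 0},
    {"dx": 0,"dy": 0,"dz": 0,"yaw": 0},
    {"dx": 0,"dy": 0,"dz": 0,"yaw": 0}
  ],
  "gripper": 0.046
}}

```text
t: 8.55
eef_pos: [607.9, -99.0, 46.0]
tcp_rot: [3.141, 0.0, 1.519]
ft_force: [-1.4, 0.8, 5.6]
opening: 0.52
grip_force: 30.0
```

Call:
{"op": "arm_command", "data": {
  "deltas": [
    {"dx": -0.001,"dy": 0.003,"dz": 0,"yaw": 0},
    {"dx": -0.002,"dy": 0.004,"dz": 0,"yaw": 0},
    {"dx": -0.002,"dy": 0.005,"dz": 0,"yaw": 0},
    {"dx": -0.003,"dy": 0.005,"dz": 0,"yaw": 0},
    {"dx": -0.004,"dy": 0.005,"dz": 0,"yaw": 0},
    {"dx": -0.004,"dy": 0.003,"dz": 0,"yaw": 0},
    {"dx": -0.004,"dy": 0.001,"dz": 0,"yaw": 0},
    {"dx": -0.002,"dy": 0,"dz": 0,"yaw": 0},
    {"dx": 0,"dy": 0,"dz": 0,"yaw": 0}
  ]
}}

```text
t: 9.45
eef_pos: [585.9, -72.5, 46.0]
tcp_rot: [3.14, -0.0, 1.519]
ft_force: [1.8, 1.4, 5.6]
opening: 0.518
grip_force: 30.0
```

Call:
{"op": "arm_command", "data": {
  "deltas": [
    {"dx": -0.003,"dy": 0,"dz": 0,"yaw": 0},
    {"dx": -0.005,"dy": 0.0005,"dz": 0,"yaw": 0},
    {"dx": -0.007,"dy": 0.0005,"dz": 0,"yaw": 0},
    {"dx": -0.008,"dy": 0.0005,"dz": 0,"yaw": 0},
    {"dx": -0.008,"dy": 0.0005,"dz": 0,"yaw": 0},
    {"dx": -0.008,"dy": 0.0005,"dz": 0,"yaw": 0},
    {"dx": -0.008,"dy": 0.0005,"dz": 0,"yaw": 0},
    {"dx": -0.008,"dy": 0.0005,"dz": 0,"yaw": 0},
    {"dx": -0.008,"dy": 0.0005,"dz": 0,"yaw": 0},
    {"dx": -0.008,"dy": 0.0005,"dz": 0,"yaw": 0},
    {"dx": -0.008,"dy": 0.0005,"dz": 0,"yaw": 0},
    {"dx": -0.008,"dy": 0.0005,"dz": 0,"yaw": 0},
    {"dx": -0.006,"dy": 0,"dz": 0,"yaw": 0},
    {"dx": -0.005,"dy": 0,"dz": 0,"yaw": 0},
    {"dx": -0.003,"dy": 0,"dz": 0,"yaw": 0},
    {"dx": 0,"dy": 0,"dz": 0,"yaw": 0},
    {"dx": 0,"dy": 0,"dz": 0,"yaw": 0},
    {"dx": 0,"dy": 0,"dz": 0,"yaw": 0}
  ]
}}

```text
t: 11.25
eef_pos: [484.9, -67.3, 46.0]
tcp_rot: [3.141, 0.0, 1.518]
ft_force: [0.2, -1.8, 8.8]
opening: 0.519
grip_force: 30.0
```

Run:
```python
from h import *
c=look("scene"); cv2.imwrite("pics/s3.png",c["color"][:,:,::-1])
```

```text
scene orange [(676, -44, 30, 171, 224), (541, -47, 32, 194, 181), (449, -476, 29, 3, 134), (607, 19, 479, 238, 258)]
scene yellow []
scene green [(489, -58, 29, 196, 161)]
scene blue [(715, 8, 29, 197, 243)]
```

View pics/s3.png

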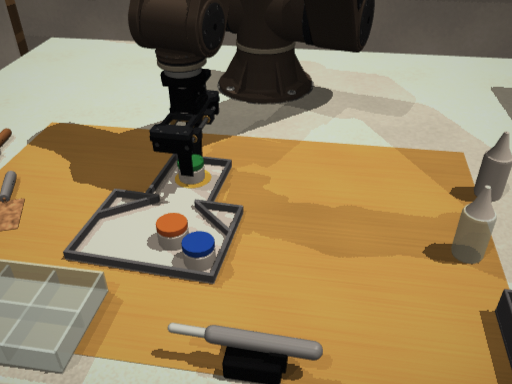

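Green is in the jaws over the yellow spot at (194,172). Orange at (172,224) is in the bay and blue is unmoved. Time to release and rise.

Call:
{"op": "arm_command", "data": {
  "deltas": [
    {"dx": 0,"dy": 0,"dz": 0,"yaw": 0},
    {"dx": 0,"dy": 0,"dz": 0,"yaw": 0},
    {"dx": 0,"dy": 0,"dz": 0,"yaw": 0},
    {"dx": 0,"dy": 0,"dz": 0,"yaw": 0},
    {"dx": 0,"dy": 0,"dz": 0,"yaw": 0}
  ],
  "gripper": 0.075
}}

```text
t: 11.8
eef_pos: [484.6, -67.4, 45.5]
tcp_rot: [-3.141, -0.0, 1.519]
ft_force: [0.5, 0.6, -0.1]
opening: 0.782
grip_force: 0.0
```

Call:
{"op": "arm_command", "data": {
  "deltas": [
    {"dx": 0,"dy": 0,"dz": 0.01,"yaw": 0},
    {"dx": 0,"dy": 0,"dz": 0.02,"yaw": 0},
    {"dx": 0,"dy": 0,"dz": 0.03,"yaw": 0},
    {"dx": 0,"dy": 0,"dz": 0.03,"yaw": 0},
    {"dx": 0,"dy": 0,"dz": 0.03,"yaw": 0},
    {"dx": 0,"dy": 0,"dz": 0.03,"yaw": 0},
    {"dx": 0.03,"dy": 0,"dz": 0.03,"yaw": 0},
    {"dx": 0.03,"dy": 0,"dz": 0,"yaw": 0},
    {"dx": 0.02,"dy": 0,"dz": 0,"yaw": 0},
    {"dx": 0,"dy": 0,"dz": 0,"yaw": 0},
    {"dx": 0,"dy": 0,"dz": 0,"yaw": 0},
    {"dx": 0,"dy": 0,"dz": 0,"yaw": 0}
  ]
}}

```text
t: 13.0
eef_pos: [563.8, -67.4, 225.8]
tcp_rot: [-3.141, -0.0, 1.518]
ft_force: [0.0, 0.2, 0.0]
opening: 0.789
grip_force: 0.0
```

Run:
```python
from h import *
c=look("wrist"); cv2.imwrite("pics/w4.png",c["color"][:,:,::-1])
```

```text
wrist orange [(548, -228, 111, 255, 285), (381, -188, 22, 129, 266), (730, -194, 36, 380, 261), (539, -154, 16, 240, 240), (557, -144, 20, 255, 230), (361, -80, 47, 106, 199), (671, -46, 25, 339, 155), (791, -81, 72, 438, 174), (475, 45, 7, 176, 87), (622, 117, 11, 298, 12), (828, 41, 79, 483, 66), (690, 116, 61, 359, 17), (529, 64, 211, 178, 104)]
wrist yellow [(459, -239, 33, 197, 279), (496, -160, 31, 216, 232), (433, -148, 21, 169, 225), (409, -145, 28, 157, 227), (486, -66, 34, 203, 163), (820, 58, 25, 446, 66), (653, 140, 9, 318, 2), (524, 122, 136, 220, 47)]
wrist green [(486, -68, 24, 196, 179)]
wrist blue [(711, 6, 26, 373, 110)]
```

View pics/w4.png

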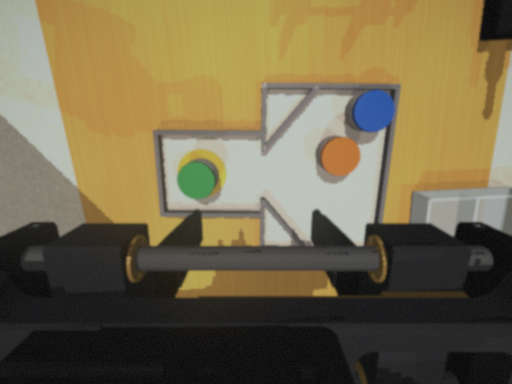

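Green at (196,179) works out to world (486,-68), on the spot centre at (486,-66); its offset in the picture is parallax. Orange at (339,155) is in the bay, and blue is unmoved. I'll hand it in.

```bash
python3 -c "
from cell import job_done
print(job_done())"
```

```text
the job is handed in; nothing more can be done
None
```

The job is handed in with no verdict returned: by my last camera reading the green pot is about 2 mm from the yellow spot's centre, the orange pot is about 95 mm behind the opening, and the blue pot has not moved.

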